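# Square a soldering brick in its board fixture

## Robot

A 7-joint arm with a two-finger parallel gripper is mounted at the origin on the work surface. World frame = base frame: x ahead of the robot, y to its left, z up, the work surface at z = 0. Lengths are in m, angles in rad, forces in N, time in s.
With the tool pointing down it reaches from about 0.425 to 0.95 m from the base axis. Payload 16.7 kg.
Tool frame: the origin (TCP) lies midway between the tips of the shut fingers; the grasp point (between the pads) lies 19 mm behind it; z points along the fingers, y is the line along which they close (so a half turn about z gives the same grasp; the last joint's range is limited). The gripper opens to 94 mm and grips with 3 to 60 N. Pads are 16 mm wide; open, the fingers measure 119 mm over their backs; the gripper's body (75 mm by 177 mm) begins 78 mm behind the grasp point.
Start: joints at [-1.272, 0.426, 0.074, 1.606, -0.034, 1.111, -0.067], TCP at [0.292, 0.608, 0.205] pointing down, gripper open.
Joint ranges: [-2.85, 2.85], [-0.5, 2.14], [-1.23, 1.37], [0.21, 2.46], [-1.02, 4.16], [0.16, 2.05], [-2.73, 2.73]. Speed limits (rad/s): [1.89, 1.89, 2.39, 2.39, 3.01, 3.01, 3.01].

## Interface

Orientations are given as [roll, pitch, yaw] about the fixed x, y, z axes, in that order (R = Rz(yaw) Ry(pitch) Rx(roll)).
In Python, from station import r gives the robot as it stands.
- The arm moves only by the tool send_rows, never from a script. Its argument "deltas" is a list of rows, each a list of 7 numbers: the opening, from -1 (shut) to 1 (fully open), then the shift along the tool's x, y, z in m, then the turn, a rotation vector about the tool's x, y, z in degrees. In form: [[claw, dx, dy, dz, rx, ry, rz], ...]. A call has 1 to 8 rows; each row is the pose to reach, as a shift and turn from the pose commanded when the call began, along the tool's axes at that moment; what a row does not reach only later rows make up. A row lasts 1/10 s, in which the tool goes at most 50 mm and 8.59 degrees, less where a joint would pass 70% of its speed; a pose out of reach is approached as far as the arm can. A call with a gripper value outside its range is refused whole. The fingers move at their own pace and stop on an object; "squeeze" is the grip in N (left out, the last holds). Time passes only in rows, so rows that repeat a pose let the fingers close. It gives the time, the measured TCP pose, the force, the opening and the grip force at its end, in the units of the state.
- r.observe(): the state, without advancing time (a new reading comes with each control period).
- r.read_camera(name): name is "side" or "top"; returns a dict with "img" (384x512x3 uint8, blue, green, red), "range_z" (384x512 float32, m along the optical axis (not along the pixel's ray), 0 where there is no reading), "intrinsics" (3x3 intrinsics, pixels), "world_to_cam" (4x4, takes a point from world to camera coordinates). Camera axes: x right, y down, z forward; pixel columns grow to the right and rows downward; lengths in m; the calibration is good to about 2 mm. A picture is of the moment at which its call begins.
- r.job_done(): hands the job in; it is judged then, once.
The state is a dict: "clock": time; "joints": joint angles; "joint_velocities": joint speeds; "tau": joint torques, N m; "tcp_pos": TCP position; "ee_rot": TCP orientation; "wrist_force": force on the tool from outside, world axes, zero at the start; "torque": the same for the moment, N m; "width": finger opening in m; "gripper_force": force on a finger pad.
Only numpy, scipy, OpenCV 4.12 (cv2) and the standard library are available. Lean on these libraries where they do the work, as an engineer would, in place of code of your own. Each camera call takes 0.05 s, during which the arm holds its last target. There are 200 camera calls.

## Task

Get the white soldering brick ready in the fixture on the slate board: with the fingers, first push it over the slate until its long side lies flat along the long aluminium fence at the far edge, then push the blue sliding jaw along until it has driven the brick, still flat along the fence, right up against the aluminium end stop, and leave the jaw touching the brick. Only push: the brick must not be lifted or tipped, and the other things around (black charcoal block, ring casting, jars, scribe, brush) stay where they are. Take the hand clear when it is done.

Things in the scene. Friction and masses are not known exactly. Their poses are not given: they have to be found in the camera images.
- board: dark slate soldering board, fixed to the bench, 300 (x) x 400 (y) x 12 mm; origin at the centre of its underside on the bench, so its working top is at z = 12 mm. Its x points away from the robot, y to the left, turned by up to about 0.2 rad. In front of the fence the slate is free as far as its near edge at board x = -150 mm.
- fence (a point): middle of the lower edge of the aluminium fence's near face, at board (100, 0, 12) mm; axes as the board's. The fence is fixed on the slate, runs along board y from -180 to 180 mm, and is 25 mm high above the slate.
- end_stop (a point): middle of the lower edge of the aluminium end stop's right-hand face, at board (66, 130, 12) mm; axes as the board's. The end stop is fixed on the slate, runs along board x from 26 to 106 mm, and is 25 mm high above the slate.
- nest (a point): point on the slate top where the brick's origin lies once the brick is seated against fence and end stop: board (65, 80, 12) mm; axes as the board's
- brick: white soldering brick with a grid of small dark holes on top, 70 (x) x 100 (y) x 30 mm high, 0.2 to 0.4 kg, loose on the slate; origin at the centre of its underside; its y is its long axis and points roughly along the board's y (up to 0.4 rad off). It slides with ordinary friction (about 1 to 3 N).
- jaw (a joint): travel of the blue sliding jaw along the fence, in m towards board +y (left, towards the end stop). At 0 the jaw's brick-side face is at board y = -130 mm; it starts at 0 to 0.04 and stands at 0.16 when the brick is seated between it and the end stop (mechanical limit 0.175). Moves with about 2.5 N of friction and stays where it is left.
- jaw_face (a point): centre of the jaw's brick-side (left) face: board x = 65 mm, 15 mm above the slate top; axes as the board's. The jaw is 55 mm wide (board x 37.5 to 92.5 mm), 14 mm thick along y, and its upper edge is 37 mm above the slate; a strap from its top reaches over the fence to a guide rod.
- jaw_back (a point): centre of the jaw's other (right, -y) face, where it is pushed from, 15 mm above the slate top; axes as the board's
- charcoal: black charcoal block, 70 x 45 x 28 mm, on the left near part of the slate; origin at the centre of its underside; leave alone
- ring_blank: off-white ring casting, 26 mm across, 8 mm high, on the right near corner of the slate; leave alone
- flux: jar with green cap and paper label, 56 mm across, 70 mm high, on the bench left of the board; leave alone
- pickle: amber jar with red cap, 60 mm across, 75 mm high, on the bench left of the board; leave alone
- scribe: scribe like a screwdriver, 160 mm long, lying on the bench right of the board; leave alone
- brush: brush, 180 mm long, lying on the bench right of the board; leave alone
Things that resemble listed ones, but are neither listed nor needed, are in the scene too. What is shaped like the brick but green or pink is not meant.

How it is judged:
On the way, in this order (a step that is already met when the one before it is completed fails the run):
1. the brick lies flat along the fence (within 4 mm and 0.04 rad) while the jaw is still open (joint below 0.10) (x of brick in the frame of nest between -0.004 and 0.004 m and angle between the x axis of brick and the x axis of board, either way round below 0.04 rad and value of joint jaw below 0.1 m), for 0.2 s.
2. the jaw has been pushed along until the brick is against the end stop, still flat along the fence (x of brick in the frame of nest between -0.004 and 0.004 m and angle between the x axis of brick and the x axis of board, either way round below 0.04 rad and y of brick in the frame of nest between -0.004 and 0.004 m and z of brick in the frame of nest between -0.004 and 0.004 m and y of brick in the frame of jaw_face between 0.046 and 0.054 m and value of joint jaw between 0.154 and 0.166 m), for 0.2 s.
At the end, for the whole second after the job is handed in: The brick rests on the slate within 4 mm of its seat against fence and end stop, square to the fence within 0.04 rad, the jaw's face within 4 mm of touching it (joint 0.154 to 0.166), all at rest (all of step 2 and linear speed of brick below 0.01 m/s and velocity of joint jaw below 0.01 m/s and angle between brick's own z axis and vertical below 0.04 rad).
It fails at once if the brick is lifted more than 8 mm or tipped more than 0.15 rad (z of brick in the frame of nest above 0.008 m or angle between brick's own z axis and vertical above 0.15 rad).
It fails at once if one of the other loose things (charcoal block, ring casting, jars, scribe, brush) is moved more than 15 mm (distance of any of charcoal, ring_blank, flux, pickle, scribe, brush from where it was at the start of the episode above 0.015 m).
It also fails if it takes over 45 s, if anything falls off the work surface, if the arm or the gripper's body presses on something with over 40 N, if the wrist force passes 120 N, or if a joint passes its speed limit or range.

## Working session

There is one attempt and no reset: what is moved stays moved. The work goes in short steps, Python scripts to look and compute and a tool call to move; the robot and the scene stay as the last step left them, time stands still between calls to the robot, and variables do not carry over. Pictures are saved under pics/ and viewed, at most 10 in all, crops included, and the job is handed in when it is done.

Besides the shell and the picture viewer there is one more tool, called as a command line: name --pt "numbers of a row" for each row, then --argument value for the rest. send_rows: Moves the arm, as the interface text tells. Its arguments: {"type":"object","properties":{"deltas":{"type":"array","items":{"type":"array","items":{"type":"number"}}},"squeeze":{"type":"number"}},"required":["deltas"]}

```bash
mkdir -p pics; cat > h.py <<'E'
import numpy as np, cv2
from station import r
def shot(n,tag):
    c=r.read_camera(n); cv2.imwrite(f'pics/{tag}.png',c['img']); np.savez(f'pics/{tag}.npz',**c); return c
def world(c):
    K=c['intrinsics'];z=c['range_z'];v,u=np.mgrid[:z.shape[0],:z.shape[1]]
    p=np.stack([(u-K[0,2])/K[0,0]*z,(v-K[1,2])/K[1,1]*z,z],-1)
    T=np.linalg.inv(c['world_to_cam']); w=p@T[:3,:3].T+T[:3,3]; w[z==0]=np.nan; return w
E
python3 - <<'E'
from h import *
shot('top','t0');shot('side','s0')
a=cv2.imread('pics/t0.png');b=cv2.imread('pics/s0.png')
s=r.observe();print(s['tcp_pos'],s['ee_rot'],s['clock'],s['width'],s['wrist_force'])
E
```

```text
[0.29210735 0.6080959  0.20487006] [-3.14050192e+00  7.70323383e-05  2.69380567e+00] 0.1 0.0940088628696362 [-0.88139396 -0.13108366  0.41047325]
```

View pics/t0.png

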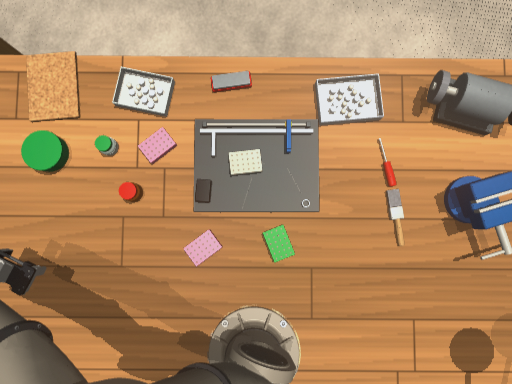

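View pics/s0.png

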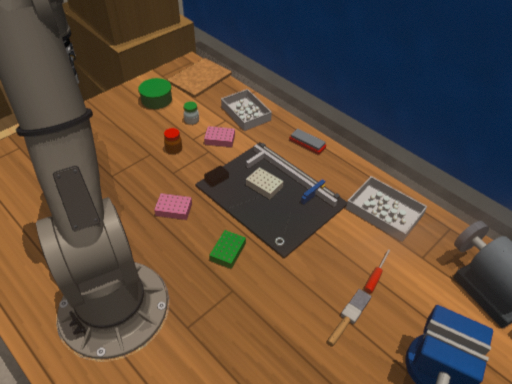

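The top view shows the white brick with its hole grid at (245,162), the board centred near (256,166), the blue jaw at (289,137) and the end stop at (213,143). The look-alikes are the pink bricks at (157,146) and (203,247) and the green one at (278,243). Only the white brick lies on the slate, so it's the one meant. I'll measure and confirm with a crop.

```bash
cat >> h.py <<'E'
def toplane(c,uv,z):
    K=c['intrinsics'];T=np.linalg.inv(c['world_to_cam']);uv=np.atleast_2d(uv).astype(float)
    d=np.c_[(uv-[K[0,2],K[1,2]])/[K[0,0],K[1,1]],np.ones(len(uv))]@T[:3,:3].T
    o=T[:3,3]; return o+d*((z-o[2])/d[:,2])[:,None]
def rect(c,m,z):
    n,l,st,_=cv2.connectedComponentsWithStats(m.astype(np.uint8)); k=1+st[1:,4].argmax()
    v,u=np.nonzero(l==k)
    w=toplane(c,np.c_[u,v],z)[:,:2]
    q=cv2.minAreaRect((w*1000).astype(np.float32)); mu=w.mean(0)
    return mu,q,len(u)
def brick(c):
    i=c['img'].astype(int);m=np.zeros(i.shape[:2],bool);m[122:212,195:320]=1
    w=world(c)[...,2]
    m&=(i.min(2)>120)&(i[...,2]-i[...,0]>8)&(w>.03)&(w<.055)
    m=cv2.morphologyEx(m.astype(np.uint8),cv2.MORPH_CLOSE,np.ones((3,3)))
    return rect(c,m,.042)
def jaw(c):
    i=c['img'].astype(int);m=np.zeros(i.shape[:2],bool);m[115:212,195:330]=1
    return rect(c,m&(i[...,0]-i[...,2]>40),.049)
E
python3 - <<'E'
from h import *
c=dict(np.load('pics/t0.npz'))
i=c['img'].astype(int);m=np.zeros(i.shape[:2],bool);m[110:222,185:330]=1
dk=m&(i.max(2)-i.min(2)<30)&(i.max(2)<110)
mm=cv2.morphologyEx(dk.astype(np.uint8),cv2.MORPH_CLOSE,np.ones((9,9)))
print('board',rect(c,mm,.012))
print('brick',brick(c)); print('jaw',jaw(c))
w=world(c)
print('img yz',np.linalg.inv(c['world_to_cam'])[:3].round(3), c['intrinsics'])
# fence near-edge: height mask
h=w[...,2]; f=m&(h>.028)&(h<.07)
v,u=np.nonzero(f); 
for a,b in [((200,128),(210,134))]: print(h[124:140,250].round(3), w[124:140,250,0].round(3))
cv2.imwrite('pics/c0.png',cv2.resize(c['img'][110:222,185:330],None,fx=5,fy=5,interpolation=cv2.INTER_CUBIC))
E
```

```text
board (array([0.62765323, 0.0725173 ]), ((584.7943725585938, -3.1199798583984375), (293.7300109863281, 395.0229797363281), 0.46664664149284363), 3020)
brick (array([0.59245502, 0.03011854]), ((592.3905029296875, 30.27863121032715), (71.10008239746094, 98.75938415527344), 6.604008674621582), 710)
jaw (array([ 0.67334054, -0.10504019]), ((673.4422607421875, -105.05512237548828), (98.47607421875, 9.409965515136719), 0.023363672196865082), 128)
img yz [[ 0.007 -0.996  0.084  0.383]
 [-1.    -0.007 -0.003  0.007]
 [ 0.004 -0.083 -0.997  1.321]] [[413.46895251   0.         253.44078206]
 [  0.         413.46895251 193.78788713]
 [  0.           0.           1.        ]]
[0.033 0.024 0.008 0.011 0.013 0.039 0.029 0.037 0.031 0.02  0.011 0.014
 0.012 0.013 0.009 0.007] [0.713 0.712 0.713 0.709 0.705 0.695 0.695 0.69  0.688 0.687 0.686 0.682
 0.679 0.676 0.673 0.67 ]
```

View pics/c0.png

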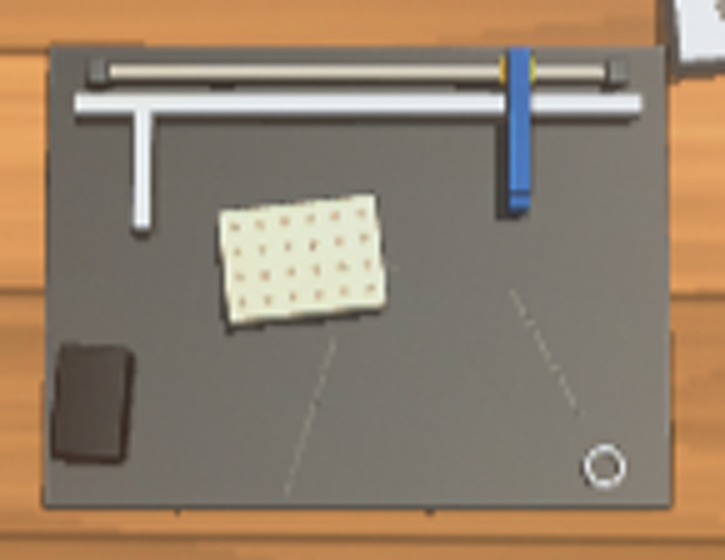

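```bash
cat >> h.py <<'E'
from scipy.spatial.transform import Rotation as Rn
B0=np.array([.585,-.003]);BY=.007
def b2w(x,y): 
    c,s=np.cos(BY),np.sin(BY); return B0+[c*x-s*y,s*x+c*y]
def w2b(p): 
    c,s=np.cos(BY),np.sin(BY); d=np.asarray(p)-B0; return np.array([c*d[0]+s*d[1],-s*d[0]+c*d[1]])
def delta(bx,by,z,yaw=np.pi+BY):
    s=r.observe();R=Rn.from_euler('xyz',s['ee_rot'])
    p=np.r_[b2w(bx,by),z]
    print('d',R.inv().apply(p-s['tcp_pos']).round(4),(R.inv()*Rn.from_euler('xyz',[np.pi,0,yaw])).as_rotvec(degrees=True).round(2), 'tcp',s['tcp_pos'].round(4),'b',w2b(s['tcp_pos'][:2]).round(4),s['clock'],'F',s['wrist_force'].round(2))
E
python3 - <<'E'
from h import *
c=dict(np.load('pics/t0.npz'))
print(w2b(brick(c)[0]),w2b(jaw(c)[0]))
# fence face check with known pixels
for uv in [(185+75/5,110+113/5),(185+642/5,110+113/5)]: print('fence top near edge',w2b(toplane(c,[uv],.037)[0,:2]))
for uv in [(185+152/5,110+150/5),(185+152/5,110+230/5)]: print('stop right face',w2b(toplane(c,[uv],.037)[0,:2]))
delta(-.065,.033,.205)
E
```

```text
[0.00768666 0.03306555] [ 0.0876241  -0.10265607]
fence top near edge [0.0993086 0.1754805]
fence top near edge [ 0.09967768 -0.18245113]
stop right face [0.07567117 0.12672836]
stop right face [0.02469955 0.1263275 ]
d [-4.557e-01 -4.229e-01  4.000e-04] [-6.000e-02 -1.000e-02 -2.606e+01] tcp [0.2921 0.6081 0.2049] b [-0.2886  0.6131] 0.1 F [-0.88 -0.13  0.41]
```

send_rows --pt "0.28 -0.045 -0.042 0 0 0 -3" --pt "0.28 -0.09 -0.084 0 0 0 -6" --pt "0.28 -0.13 -0.12 0 0 0 -9" --pt "0.28 -0.17 -0.158 0 0 0 -12" --pt "0.28 -0.21 -0.195 0 0 0 -15" --pt "0.28 -0.25 -0.232 0 0 0 -18" --pt "0.28 -0.285 -0.265 0 0 0 -22" --pt "0.28 -0.32 -0.297 0 0 0 -26"

```text
clock: 0.9
tcp_pos: [0.4388, 0.2341, 0.2055]
ee_rot: [3.141, -0.0, -3.133]
wrist_force: [1.0, 0.3, -0.3]
width: 0.0601
gripper_force: 0.0
```

```bash
sed -i 's/B0=.*;BY/B0=np.array([.585,-.006]);BY/' h.py; python3 - <<'E'
from h import *
delta(-.065,.036,.205)
E
```

```text
d [-0.0791 -0.2052  0.0004] [ 0.01 -0.01  0.1 ] tcp [0.4388 0.2341 0.2055] b [-0.1445  0.2411] 0.9 F [ 1.    0.33 -0.32]
```

send_rows --pt "0.28 -0.016 -0.04 0 0 0 0" --pt "0.28 -0.032 -0.08 0 0 0 0" --pt "0.28 -0.048 -0.12 0 0 0 0" --pt "0.28 -0.064 -0.16 0 0 0 0" --pt "0.28 -0.079 -0.205 0 0 0 0" --pt "0.28 -0.079 -0.205 0.03 0 0 0" --pt "0.28 -0.079 -0.205 0.06 0 0 0" --pt "0.28 -0.079 -0.205 0.06 0 0 0"

```text
clock: 1.7
tcp_pos: [0.5166, 0.031, 0.1425]
ee_rot: [-3.14, -0.005, -3.136]
wrist_force: [0.2, -0.5, 0.8]
width: 0.06
gripper_force: 0.0
```

```bash
python3 - <<'E'
from h import *
delta(-.065,.036,.022)
E
```

```text
d [-0.0038 -0.0012  0.1204] [-0.09 -0.31 -0.09] tcp [0.5166 0.031  0.1425] b [-0.0681  0.0374] 1.7 F [ 0.17 -0.54  0.81]
```

send_rows --pt "0.28 0 0 0.03 0 0 0" --pt "0.28 0 0 0.06 0 0 0" --pt "0.28 0 0 0.09 0 0 0" --pt "0.28 0 0 0.11 0 0 0" --pt "0.28 0 0 0.12 0 0 0" --pt "0.28 0 0 0.12 0 0 0"

```text
clock: 2.3
tcp_pos: [0.5187, 0.0318, 0.0254]
ee_rot: [-3.141, -0.001, -3.135]
wrist_force: [0.9, -0.2, 1.0]
width: 0.0599
gripper_force: 0.0
```

```bash
python3 - <<'E'
from h import *
delta(.022,.036,.022)
E
```

```text
d [-0.0881 -0.0022  0.0033] [-0.01 -0.07 -0.04] tcp [0.5187 0.0318 0.0254] b [-0.066   0.0383] 2.3 F [ 0.89 -0.17  0.97]
```

send_rows --pt "0.28 -0.012 0 0 0 0 0" --pt "0.28 -0.024 0 0 0 0 0" --pt "0.28 -0.036 0 0 0 0 0" --pt "0.28 -0.046 0 0 0 0 0" --pt "0.28 -0.056 0 0 0 0 0" --pt "0.28 -0.064 0 0 0 0 0" --pt "0.28 -0.072 0 0 0 0 0" --pt "0.28 -0.076 0 0 0 0 0"

```text
clock: 3.1
tcp_pos: [0.5956, 0.032, 0.0254]
ee_rot: [-3.141, 0.0, -3.136]
wrist_force: [-1.8, 0.4, 2.1]
width: 0.0602
gripper_force: 1.4
```

```bash
python3 - <<'E'
from h import *
c=shot('top','t1'); b=brick(c); print(w2b(b[0]),b[1],w2b(jaw(c)[0]))
delta(.022,.036,.022)
cv2.imwrite('pics/c1.png',cv2.resize(c['img'][110:222,185:330],None,fx=5,fy=5,interpolation=cv2.INTER_CUBIC))
E
```

```text
[ 0.12804672 -0.14294046] ((713.63623046875, -149.79937744140625), (3.2079246044158936, 34.681270599365234), 0.46511176228523254) [ 0.0876451  -0.09965614]
d [-0.0108 -0.0019  0.0034] [-0.01  0.03 -0.06] tcp [0.5959 0.032  0.0254] b [0.0112 0.038 ] 3.15 F [-0.39  0.57 -0.7 ]
```

View pics/c1.png

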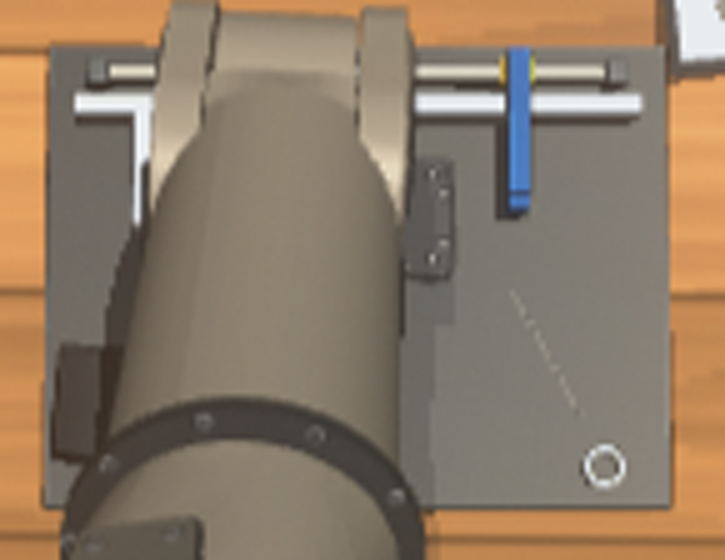

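The arm hides the brick from above; only the jaw at crop (518,130) and the fence show. I'll push on slowly and watch the force.

send_rows --pt "0.28 -0.003 0 0 0 0 0" --pt "0.28 -0.006 0 0 0 0 0" --pt "0.28 -0.008 0 0 0 0 0" --pt "0.28 -0.008 0 0 0 0 0"

```text
clock: 3.55
tcp_pos: [0.6032, 0.0321, 0.0255]
ee_rot: [-3.142, 0.0, -3.136]
wrist_force: [0.0, 0.3, -0.2]
width: 0.0598
gripper_force: 0.0
```

send_rows --pt "0.28 -0.001 0 0 0 0 0" --pt "0.28 -0.002 0 0 0 0 0" --pt "0.28 -0.002 0 0 0 0 0"

```text
clock: 3.85
tcp_pos: [0.6049, 0.0321, 0.0255]
ee_rot: [3.142, 0.0, -3.136]
wrist_force: [-2.0, 0.4, 0.9]
width: 0.06
gripper_force: 0.8
```

send_rows --pt "0.28 -0.001 0 0 0 0 0" --pt "0.28 -0.002 0 0 0 0 0" --pt "0.28 -0.002 0 0 0 0 0"

```text
clock: 4.15
tcp_pos: [0.6067, 0.0321, 0.0254]
ee_rot: [-3.142, -0.001, -3.136]
wrist_force: [-4.5, -0.5, 3.7]
width: 0.0602
gripper_force: 1.9
```

send_rows --pt "0.28 -0.001 0 0 0 0 0" --pt "0.28 -0.001 0 0 0 0 0" --pt "0.28 -0.001 0 0 0 0 0"

```text
clock: 4.45
tcp_pos: [0.6067, 0.0321, 0.0253]
ee_rot: [3.142, -0.002, -3.136]
wrist_force: [-9.2, 0.1, 7.0]
width: 0.0603
gripper_force: 4.7
```

send_rows --pt "0.28 -0.001 0 0 0 0 0" --pt "0.28 -0.001 0 0 0 0 0" --pt "0.28 -0.001 0 0 0 0 0"

```text
clock: 4.75
tcp_pos: [0.6067, 0.0321, 0.0252]
ee_rot: [3.142, -0.004, -3.136]
wrist_force: [-13.6, 1.1, 12.0]
width: 0.0605
gripper_force: 7.3
```

```bash
python3 - <<'E'
from h import *
c=shot('side','s1')
cv2.imwrite('pics/cs1.png',cv2.resize(c['img'][120:260,180:360],None,fx=4,fy=4,interpolation=cv2.INTER_CUBIC))
E
```

```text
(no output)
```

View pics/cs1.png

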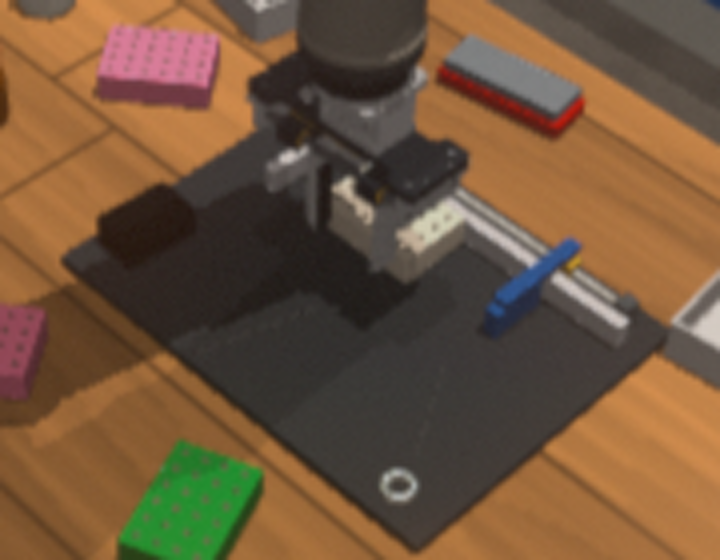

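The side view shows the brick pressed against the fence (crop about (400,225)) and the jaw still open at (530,285). The force jumped while the TCP stayed put, so the brick is seated on the fence. Next I back off and go round to the jaw.

send_rows --pt "0.28 0.01 0 0 0 0 0" --pt "0.28 0.03 0 0 0 0 0" --pt "0.28 0.035 0 -0.03 0 0 0" --pt "0.28 0.035 0 -0.07 0 0 0" --pt "0 0.035 -0.04 -0.09 0 0 0" --pt "-0.5 0.035 -0.08 -0.09 0 0 0" --pt "-1 0.035 -0.12 -0.09 0 0 0" --pt "-1 0.02 -0.15 -0.09 0 0 0"

```text
clock: 5.6
tcp_pos: [0.5888, -0.1207, 0.1161]
ee_rot: [-3.141, 0.001, -3.137]
wrist_force: [0.8, 0.8, 0.2]
width: 0.0316
gripper_force: 0.0
```

```bash
python3 - <<'E'
from h import *
c=shot('top','t2'); b=brick(c); print(w2b(b[0]),b[1:],w2b(jaw(c)[0]))
delta(.065,-.140,.115)
cv2.imwrite('pics/c2.png',cv2.resize(c['img'][110:222,185:330],None,fx=5,fy=5,interpolation=cv2.INTER_CUBIC))
E
```

```text
[0.06483    0.03140481] (((650.0137939453125, 26.149431228637695), (69.97747802734375, 97.4407730102539), 0.44915688037872314), 693) [ 0.1369419  -0.09529101]
d [-0.0596 -0.0202  0.0016] [-0.16  0.17 -0.34] tcp [ 0.5913 -0.1254  0.1164] b [ 0.0055 -0.1195] 5.65 F [-0.96 -3.99  0.24]
```

View pics/c2.png

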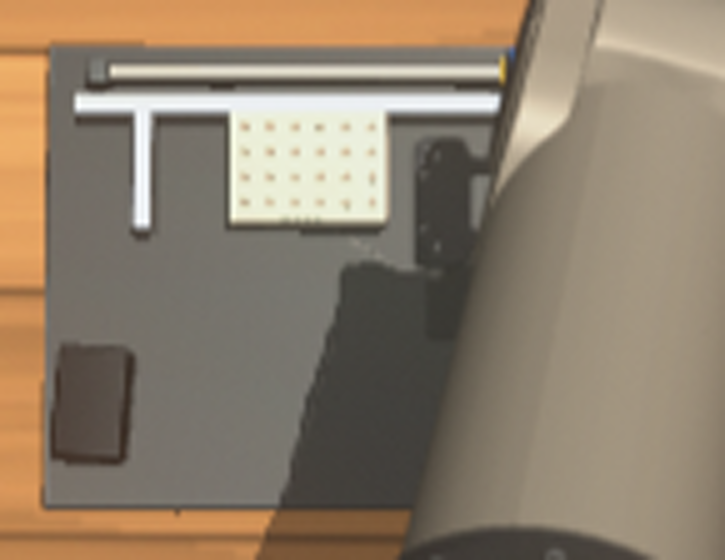

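The brick now lies flush along the fence (crop about (307,168)), at board x of about 65 mm with 0 rad error. Now I move behind the jaw.

send_rows --pt "-1 -0.02 -0.008 0 0 0 0" --pt "-1 -0.04 -0.016 0 0 0 0" --pt "-1 -0.055 -0.02 0 0 0 0" --pt "-1 -0.055 -0.02 0 0 0 0" --pt "-1 -0.055 -0.02 0 0 0 0"

```text
clock: 6.15
tcp_pos: [0.6444, -0.1376, 0.1152]
ee_rot: [-3.141, -0.0, -3.136]
wrist_force: [-0.2, -0.2, -0.1]
width: 0.0002
gripper_force: 0.0
```

```bash
python3 - <<'E'
from h import *
delta(.065,-.140,.028)
E
```

```text
d [-0.0066 -0.008   0.0872] [-0.01 -0.02 -0.07] tcp [ 0.6444 -0.1376  0.1152] b [ 0.0585 -0.132 ] 6.15 F [-0.16 -0.19 -0.09]
```

send_rows --pt "-1 -0.006 -0.008 0 0 0 0" --pt "-1 -0.006 -0.008 0.03 0 0 0" --pt "-1 -0.006 -0.008 0.06 0 0 0" --pt "-1 -0.006 -0.008 0.08 0 0 0" --pt "-1 -0.006 -0.008 0.087 0 0 0" --pt "-1 -0.006 -0.008 0.087 0 0 0"

```text
clock: 6.75
tcp_pos: [0.6504, -0.1458, 0.028]
ee_rot: [-3.142, -0.001, -3.136]
wrist_force: [-0.2, -0.8, 0.8]
width: 0.0003
gripper_force: 0.0
```

```bash
python3 - <<'E'
from h import *
delta(.065,.0035,.028)
E
```

```text
d [-0.0004  0.1438 -0.    ] [-0.   -0.07 -0.07] tcp [ 0.6504 -0.1458  0.028 ] b [ 0.0644 -0.1403] 6.75 F [-0.2  -0.82  0.84]
```

send_rows --pt "-1 0 0.008 0 0 0 0" --pt "-1 0 0.016 0 0 0 0" --pt "-1 0 0.024 0 0 0 0" --pt "-1 0 0.032 0 0 0 0" --pt "-1 0 0.04 0 0 0 0" --pt "-1 0 0.048 0 0 0 0" --pt "-1 0 0.056 0 0 0 0" --pt "-1 0 0.064 0 0 0 0"

```text
clock: 7.55
tcp_pos: [0.6505, -0.081, 0.0285]
ee_rot: [-3.142, 0.0, -3.136]
wrist_force: [1.1, -3.2, 2.0]
width: 0.0007
gripper_force: 1.4
```

send_rows --pt "-1 0 0.006 0 0 0 0" --pt "-1 0 0.012 0 0 0 0" --pt "-1 0 0.018 0 0 0 0" --pt "-1 0 0.024 0 0 0 0" --pt "-1 0 0.029 0 0 0 0" --pt "-1 0 0.034 0 0 0 0" --pt "-1 0 0.039 0 0 0 0" --pt "-1 0 0.044 0 0 0 0"

```text
clock: 8.35
tcp_pos: [0.6501, -0.0375, 0.0284]
ee_rot: [-3.141, -0.0, -3.136]
wrist_force: [0.7, -4.2, 1.2]
width: 0.0003
gripper_force: 2.0
```

```bash
python3 - <<'E'
from h import *
c=shot('top','t3'); b=brick(c); print(w2b(b[0]),b[1:],w2b(jaw(c)[0]))
delta(.065,.0035,.028)
E
```

```text
Traceback (most recent call last):
  File "h.py", line 27, in jaw
    return rect(c,m&(i[...,0]-i[...,2]>40),.049)
  File "h.py", line 14, in rect
    n,l,st,_=cv2.connectedComponentsWithStats(m.astype(np.uint8)); k=1+st[1:,4].argmax()
                                                                       ~~~~~~~~~~~~~~~^^
ValueError: attempt to get argmax of an empty sequence
```

send_rows --pt "-1 0 0.005 0 0 0 0" --pt "-1 0 0.01 0 0 0 0" --pt "-1 0 0.015 0 0 0 0" --pt "-1 0 0.019 0 0 0 0" --pt "-1 0 0.023 0 0 0 0" --pt "-1 0 0.026 0 0 0 0" --pt "-1 0 0.028 0 0 0 0" --pt "-1 0 0.028 0 0 0 0"

```text
clock: 9.2
tcp_pos: [0.65, -0.009, 0.0284]
ee_rot: [3.141, -0.0, -3.135]
wrist_force: [-0.6, -2.7, 0.6]
width: 0.0004
gripper_force: 0.6
```

send_rows --pt "-1 0 0.001 0 0 0 0" --pt "-1 0 0.002 0 0 0 0" --pt "-1 0 0.003 0 0 0 0" --pt "-1 0 0.003 0 0 0 0"

```text
clock: 9.6
tcp_pos: [0.65, -0.0065, 0.0284]
ee_rot: [3.142, -0.0, -3.136]
wrist_force: [-1.2, -2.9, 0.0]
width: 0.0007
gripper_force: 1.5
```

send_rows --pt "-1 0 0.001 0 0 0 0" --pt "-1 0 0.002 0 0 0 0" --pt "-1 0 0.003 0 0 0 0" --pt "-1 0 0.003 0 0 0 0"

```text
clock: 10.0
tcp_pos: [0.65, -0.0033, 0.0284]
ee_rot: [3.141, -0.0, -3.135]
wrist_force: [-0.3, -3.6, -0.1]
width: 0.0006
gripper_force: 1.4
```

send_rows --pt "-1 0 0.001 0 0 0 0" --pt "-1 0 0.002 0 0 0 0" --pt "-1 0 0.002 0 0 0 0"

```text
clock: 10.3
tcp_pos: [0.65, -0.0014, 0.0285]
ee_rot: [3.142, -0.0, -3.136]
wrist_force: [-0.8, -2.7, 0.2]
width: 0.0003
gripper_force: 1.4
```

send_rows --pt "-1 0 0.001 0 0 0 0" --pt "-1 0 0.002 0 0 0 0" --pt "-1 0 0.002 0 0 0 0"

```text
clock: 10.6
tcp_pos: [0.65, 0.0002, 0.0285]
ee_rot: [-3.141, -0.0, -3.136]
wrist_force: [-0.4, -4.7, 0.0]
width: 0.0003
gripper_force: 2.4
```

```bash
python3 - <<'E'
from h import *
c=shot('side','s3')
delta(.065,.0035,.028)
cv2.imwrite('pics/cs3.png',cv2.resize(c['img'][130:230,190:350],None,fx=5,fy=5,interpolation=cv2.INTER_CUBIC))
E
```

```text
d [-0.     -0.0022  0.0004] [-0.02 -0.01 -0.07] tcp [6.50e-01 1.00e-04 2.84e-02] b [0.065  0.0057] 10.65 F [-1.39 -4.38  0.58]
```

View pics/cs3.png

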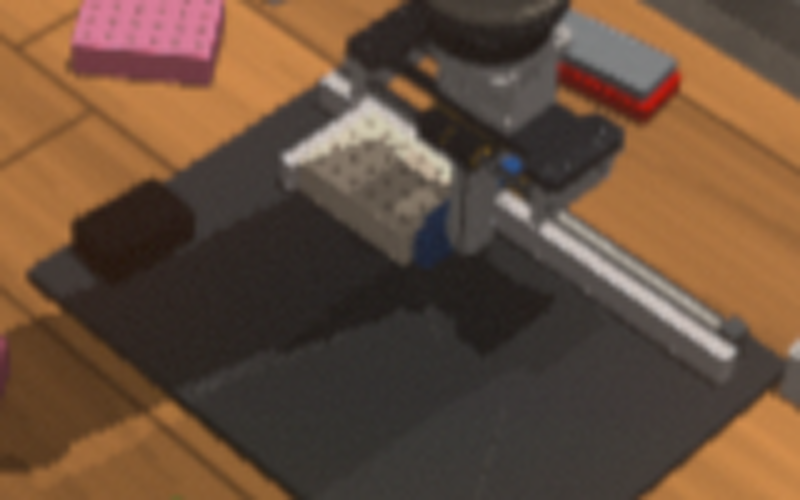

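The brick (crop about (370,170)) lies between the blue jaw at (435,235) and the end stop at (290,175), very near to seated. I'll creep on until the force rises.

send_rows --pt "-1 0 0.001 0 0 0 0" --pt "-1 0 0.001 0 0 0 0" --pt "-1 0 0.001 0 0 0 0"

```text
clock: 10.95
tcp_pos: [0.6499, 0.0002, 0.0285]
ee_rot: [-3.14, -0.0, -3.137]
wrist_force: [-1.6, -8.1, 0.0]
width: 0.0004
gripper_force: 4.3
```

send_rows --pt "-1 0 0.001 0 0 0 0" --pt "-1 0 0.001 0 0 0 0" --pt "-1 0 0.001 0 0 0 0"

```text
clock: 11.25
tcp_pos: [0.6499, 0.0002, 0.0285]
ee_rot: [-3.14, 0.0, -3.137]
wrist_force: [-0.6, -12.3, 0.0]
width: 0.0003
gripper_force: 6.2
```

send_rows --pt "-1 0 0.001 0 0 0 0" --pt "-1 0 0.001 0 0 0 0" --pt "-1 0 0.001 0 0 0 0"

```text
clock: 11.55
tcp_pos: [0.6499, 0.0002, 0.0285]
ee_rot: [-3.139, 0.0, -3.138]
wrist_force: [0.2, -15.3, -0.1]
width: 0.0004
gripper_force: 8.1
```

The force is rising with no travel, so the brick is seated. I'll take the hand clear.

send_rows --pt "-1 0 -0.005 0 0 0 0" --pt "-1 0 -0.02 0 0 0 0" --pt "-1 0 -0.04 0 0 0 0" --pt "-1 0 -0.045 -0.03 0 0 0" --pt "-1 0 -0.045 -0.07 0 0 0" --pt "-1 0 -0.045 -0.11 0 0 0" --pt "-1 0 -0.08 -0.15 0 0 0" --pt "-1 0 -0.12 -0.16 0 0 0"

```text
clock: 12.35
tcp_pos: [0.6527, -0.1159, 0.1929]
ee_rot: [3.14, 0.006, -3.132]
wrist_force: [1.2, -0.9, 0.6]
width: 0.0007
gripper_force: 0.0
```

send_rows --pt "-1 0.02 -0.04 0 0 0 0" --pt "-1 0.04 -0.08 0 0 0 0" --pt "-1 0.06 -0.12 0 0 0 0" --pt "-1 0.06 -0.12 0 0 0 0" --pt "-1 0.06 -0.12 0 0 0 0" --pt "-1 0.06 -0.12 0 0 0 0"

```text
clock: 12.95
tcp_pos: [0.592, -0.2361, 0.1885]
ee_rot: [3.141, 0.0, -3.135]
wrist_force: [0.3, 0.8, 0.1]
width: 0.0006
gripper_force: 0.0
```

```bash
python3 - <<'E'
from h import *
c=shot('top','t4'); b=brick(c); print(w2b(b[0]),b[1:]); j=jaw(c); print(w2b(j[0]),j[1:])
cv2.imwrite('pics/c4.png',cv2.resize(c['img'][110:222,185:330],None,fx=5,fy=5,interpolation=cv2.INTER_CUBIC))
E
```

```text
[0.06463192 0.08208806] (((649.6092529296875, 76.40465545654297), (69.97560119628906, 97.45673370361328), 0.46041834354400635), 694)
[0.08709572 0.02519169] (((672.4531860351562, 18.41566276550293), (98.3714599609375, 12.509889602661133), 0.4862314760684967), 131)
```

View pics/c4.png

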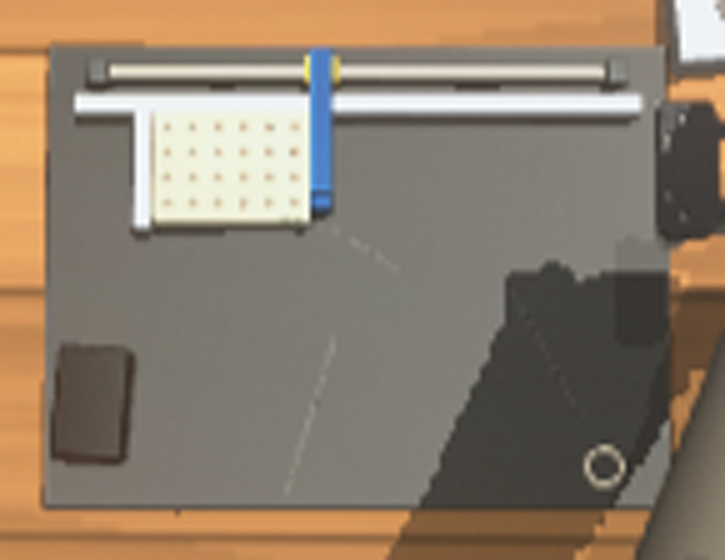

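The brick is flush between the end stop (143,170), the fence (y≈105) and the jaw (320,130). The hand is clear and the other things haven't moved. Handing in.

```bash
python3 -c "
from station import r
print(r.job_done())"
```

```text
the job is handed in; nothing more can be done
None
```

The job is handed in: the white brick sits flat along the fence and against the end stop with the blue jaw touching it, the hand is clear, and the last top picture shows the charcoal block and ring casting unmoved; the hand-in returned no verdict.

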